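Pack the tattoo kit into its station tray

ROBOT

A 6-joint arm with a two-finger parallel gripper is mounted at the origin on the work surface. World frame = base frame: x ahead of the robot, y to its left, z up, the work surface at z = 0. Lengths are in mm, angles in rad, forces in N, time in s.
With the tool pointing down it reaches from about 250 to 800 mm from the base axis. Payload 8.5 kg.
Tool frame: the origin (TCP) lies at the very end of the fingers, on their centre line; the grasp point (between the pads) lies 19 mm behind it; z points along the fingers, y is the line along which they close (so a half turn about z gives the same grasp; the last joint's range is limited). The gripper opens to 85 mm and grips with 20 to 120 N. Pads are 22 mm wide; open, the fingers measure 114 mm over their backs; the gripper's body (76 mm by 85 mm) begins 54 mm behind the grasp point. The pads swing forward as they close: fully open they stand 13 mm farther back than shut.
Start: joints at [1.138, 0.238, -0.013, 1.319, 0, 1.571], TCP at [220.172, 476.553, 231.276] pointing down, gripper open.
Joint ranges: [-2.66, 2.66], [-1.03, 1.9], [-1.14, 1.46], [-1.82, 2.27], [-1.45, 1.34], [-3.14, 3.14]. Speed limits (rad/s): [2.22, 2.22, 2.79, 3.14, 3.14, 3.14].

INTERFACE

Orientations are given as a unit quaternion [w, x, y, z].
In Python, from cell import sensors, eyes, workorder gives the robot as it stands.
- The arm moves only by the tool apply_moves, never from a script. Its argument "steps" is a list that holds one entry, the list of rows, each a list of 4 numbers: the shift along the tool's x, y, z in mm, then the turn about the tool's z in degrees. In form: [[[tx, ty, tz, spin], ...]]. A call has 1 to 8 rows; each row shifts and turns the commanded pose from where the row before left it, along the tool's axes as they then stand; what a row does not reach is not made up. A row lasts 1/8 s, in which the tool goes at most 62.5 mm and 10.7 degrees, less where a joint would pass 70% of its speed; a pose out of reach is approached as far as the arm can. A call with a gripper value outside its range is refused whole. "claw" is the closure, from -1 (fully open) to 1 (shut), set as the call begins (left out, the last holds). The fingers move at their own pace and stop on an object; "squeeze" is the grip in N (left out, the last holds). Time passes only in rows, so rows that do not move let the fingers close. It gives the time, the measured TCP pose, the force, the opening and the grip force at its end, in the units of the state.
- sensors.get_state(): the state, without advancing time (a new reading comes with each control period).
- eyes.camera(name): name is "scene" or "top" or "wrist"; returns a dict with "image" (384x512x3 uint8, red, green, blue), "depth" (384x512 float32, mm along the optical axis (not along the pixel's ray), 0 where there is no reading), "fovy" (degrees; the focal length in pixels is half the picture's height over the tangent of half this angle, whatever the lens; pixels are square), "cx", "cy" (the principal point, pixels), "cam_to_world" (4x4, takes a point from camera to world coordinates). Camera axes: x right, y up, looking along -z (the intrinsics and any distortion apply to the point x, -y, -z); pixel columns grow to the right and rows downward; lengths in mm; the calibration is good to about 2 mm. A picture is of the moment at which its call begins.
- workorder.job_done(): hands the job in; it is judged then, once.
The state is a dict: "clock": time; "qpos": joint angles; "qvel": joint speeds; "joint_torque": joint torques, N m; "tool_pos": TCP position; "eef_rot": TCP orientation; "force": force on the tool from outside, world axes, zero at the start; "ft_torque": the same for the moment, N m; "opening": finger opening in mm; "grasp_force": force on a finger pad.
Only numpy, scipy, OpenCV 4.12 (cv2) and the standard library are available. Lean on these libraries where they do the work, as an engineer would, in place of code of your own. Each camera call takes 0.05 s, during which the arm holds its last target. There are 200 camera calls.

TASK

Class is over: pack the tattoo kit into the steel tray. Stand the large and the small spouted ink bottles upright in the wide and the narrow round wells, lay the cordless machine lengthways in the long slim bay, and lay the carton of cartridges flat in the shorter, broader bay. The two flat-capped gel bottles stay with the class, so leave them standing where they are.

Things in the scene. Friction and masses are not known exactly. Their poses are not given: they have to be found in the camera images.
- ink_large: Large ink bottle, to pack: upright, black plastic, paper label; round body 50 mm across, straight-sided to 118 mm, then shoulder, narrow white collar and thin pointed white spout; 154 mm tall, about 260 g; grasp it near the top of the straight part. Origin: centre of its underside, z up. All loose things stand on a 3 mm grey mat.
- ink_small: Small ink bottle to be packed: the same shape in small, round body 30 mm across and straight-sided to 78 mm, then shoulder, narrow white collar and thin pointed white spout; 111 mm tall in all, about 50 g; grasp it near the top of the straight part. Its origin is the centre of its underside. z up along the bottle.
- gel_large: Look-alike that stays: upright black bottle with the same 50 mm body, straight to 118 mm, as the large ink bottle, but with a broad flat round white cap 40 mm across and no spout; 144 mm tall. Its origin is the centre of its underside.
- gel_small: Look-alike that stays: upright black bottle with the same 30 mm body, straight to 78 mm, as the small ink bottle, but with a broad flat round white cap 24 mm across and no spout; 104 mm tall. Its origin is the centre of its underside.
- machine: Cordless pen-shaped tattoo machine on its side, 140 mm long, about 220 g: square black battery 34 x 34 x 44 mm at its -x end, round aluminium body 34 mm across from 23 mm behind to 21 mm ahead of the middle, thinner grip and clear tip at +x. Origin: mid-length on its axis, 17 mm above what it lies on; x along it. Grasp across the middle; it balances 10 mm behind it.
- carton: Carton of needle cartridges, a white paper box with a small grey patch on top, lying flat, 100 mm long (x) x 50 mm wide (y) x 40 mm high, about 120 g. Its origin is the centre of its underside. It is picked across its 50 mm width.
- well_wide: Place for the large ink bottle: white module fixed in the steel tray, a 90 x 90 x 4 mm plate with a round collar, 66 mm inside, wall 3 mm, rim 49 mm above the underside. Origin: centre of the underside, on the collar's axis; the floor is 4 mm above it. All four modules lie in one tray (200 x 270 mm, rim 12 mm above the table) and are turned alike.
- well_narrow: Place for the small ink bottle: the same kind of module with a collar 46 mm inside diameter, 3 mm wall, its rim 34 mm above the plate's underside. Its origin is the centre of the plate's underside, on the collar's axis; the floor is 4 mm above the origin.
- bay_slim: Place for the machine: white module fixed in the steel tray, a 90 x 166 x 4 mm plate with an open-topped bay 50 mm wide (x) and 160 mm long (y) inside, walls 3 mm, up to 24 mm above the underside; side walls left out over the middle 56 mm for fingers. Origin: centre of the underside; the floor is 4 mm above it. Machine along y, either way round, at the middle.
- bay_broad: Place for the carton: module like the slim bay's, bay 66 mm wide (x) and 116 mm long (y) inside, walls 3 mm, up to 24 mm above the underside, side walls left out over the middle 56 mm. Origin: centre of the underside; the floor is 4 mm above it. Carton along y, either way round, at the middle.
Things that resemble listed ones, but are neither listed nor needed, are in the scene too. Leave any yellow look-alike of the machine alone. What is shaped like the bay_broad but green is not meant.

How it is judged:
By the outcome, as a careful person would: the job done as asked, in the order asked, and still so for the second after the job is handed in, with the robot touching nothing.
It also fails if it takes over 115 s, if anything falls off the work surface, if the arm or the gripper's body presses on something with over 40 N, if the wrist force passes 120 N, or if a joint passes its speed limit or range.

## Working session

There is one attempt and no reset: what is moved stays moved. The work goes in short steps, Python scripts to look and compute and a tool call to move; the robot and the scene stay as the last step left them, time stands still between calls to the robot, and variables do not carry over. Pictures are saved under pics/ and viewed, at most 14 in all, crops included, and the job is handed in when it is done.

Besides the shell and the picture viewer there is one more tool, called after ">>>" by a JSON object that holds its "api" and its "payload". apply_moves: Moves the arm, as the interface text tells. Its arguments: {"type":"object","properties":{"steps":{"type":"array"},"claw":{"type":"number"},"squeeze":{"type":"number"}},"required":["steps"]}

```bash
mkdir -p pics; ls; cat > h.py <<'E'
import numpy as np, cv2
from cell import sensors, eyes, workorder
def K(c):
    f=c["image"].shape[0]/2/np.tan(np.radians(c["fovy"])/2)
    return f,c["cx"],c["cy"]
def cloud(c):
    f,cx,cy=K(c); d=c["depth"]; v,u=np.mgrid[:d.shape[0],:d.shape[1]]
    P=np.stack([(u-cx)/f*d,-(v-cy)/f*d,-d,np.ones_like(d)],-1)
    W=(P@np.array(c["cam_to_world"]).T)[...,:3]; W[d==0]=np.nan
    return W
def shot(name,png=None):
    c=eyes.camera(name)
    if png: cv2.imwrite("pics/"+png,c["image"][...,::-1])
    return c
def ray(c,u,v,z):
    f,cx,cy=K(c); T=np.array(c["cam_to_world"])
    d=T[:3,:3]@np.array([(u-cx)/f,-(v-cy)/f,-1]); o=T[:3,3]
    return o+d*(z-o[2])/d[2]
E
python3 - <<'E'
from h import *
import pickle
cs={n:shot(n) for n in("scene","top","wrist")}
pickle.dump(cs,open("c0.pkl","wb"))
for n,c in cs.items():
    print(n,[k for k in c],c["fovy"],c["cx"],c["cy"],np.round(c["cam_to_world"],3).tolist(), (c["depth"]>0).mean())
    cv2.imwrite(f"pics/{n}0.png",c["image"][...,::-1])
print(sensors.get_state())
E
```

```text
pics
scene ['image', 'depth', 'fovy', 'cx', 'cy', 'cam_to_world'] 49.59821835046612 258.78305544875275 184.62143929975625 [[-0.839, -0.288, 0.461, 918.13], [0.543, -0.471, 0.695, 770.002], [0.017, 0.834, 0.552, 651.716], [0.0, 0.0, 0.0, 1.0]] 0.9946085611979166
top ['image', 'depth', 'fovy', 'cx', 'cy', 'cam_to_world'] 53.121429385960234 265.816477140691 190.33210325040085 [[-0.025, 0.995, -0.095, 324.921], [-1.0, -0.024, 0.008, 25.306], [0.006, 0.096, 0.995, 951.351], [0.0, 0.0, 0.0, 1.0]] 0.99603271484375
wrist ['image', 'depth', 'fovy', 'cx', 'cy', 'cam_to_world'] 70.80456758807527 255.5169695865425 192.35557211119024 [[0.418, -0.863, -0.283, 147.188], [0.908, 0.397, 0.132, 509.673], [-0.002, -0.312, 0.95, 373.802], [0.0, 0.0, 0.0, 1.0]] 0.9962107340494791
{'clock': 0.15, 'qpos': array([ 1.13802111e+00,  2.38639791e-01, -1.40730082e-02,  1.31916729e+00,
       -5.08504766e-05,  1.57083783e+00]), 'qvel': array([ 0.0004041 ,  0.00026343,  0.00164264, -0.00162436, -0.00101182,
        0.00032512]), 'joint_torque': array([ 1.15016956e-03, -5.39076805e+01,  3.46598232e+01,  1.45111210e-02,
        2.26849340e-05, -3.73759690e-06]), 'tool_pos': array([220.06399807, 476.30803826, 230.82213379]), 'eef_rot': array([-9.15003119e-05,  2.14723108e-01,  9.76674814e-01, -5.34706142e-04]), 'force': array([-0.12273282, -0.11550795,  0.4355033 ]), 'ft_torque': array([ 0.04536021, -0.04873507, -0.03958862]), 'grasp_force': 0.0, 'opening': 85.23656267932421}
```

View pics/top0.png

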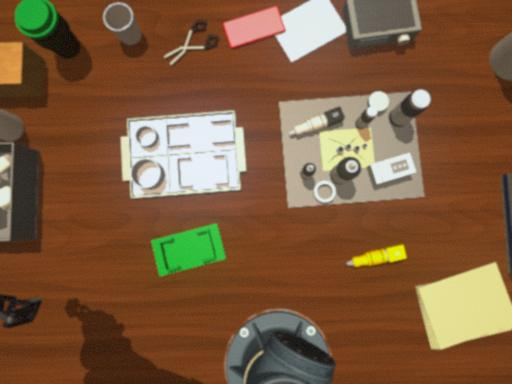

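View pics/scene0.png

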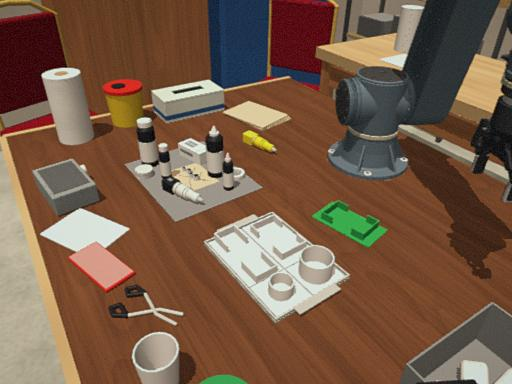

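The top view shows the mat at right. Candidates on it:
- **Large ink bottle:** the dark one at (347,168), against the gel bottle with white cap at (420,98).
- **Small ink bottle:** (309,170), against the small gel at about (368,115). The white disc at (377,101) and the ring at (324,191) are unlisted.
- **Machine:** (316,123), black and silver, against the yellow one at (378,257).
- **Carton:** (393,168).
- **Tray:** (185,153), against the green bay at (188,249).

Next I measure with depth.

```bash
python3 - <<'E'
from h import *
import pickle
cs=pickle.load(open("c0.pkl","rb"))
c=cs["top"]; W=cloud(c)
for n,(u,v) in dict(mat=(300,195),mat2=(410,190),table=(260,220),tray=(185,190),pl=(205,150),inkL=(347,168),inkS=(309,170),gelL=(420,98),disc=(377,101),gs=(368,115),carton=(393,160),mach=(322,121)).items(): print(n,W[v,u].round(1))
# merged height map, 1 mm grid, mat
H=np.full((420,700),np.nan)
for k in("top","scene"):
    P=cloud(cs[k]).reshape(-1,3)
    for lo,name in ((8,"all"),):
        m=(P[:,2]>8)&(P[:,2]<200)&(P[:,0]>280)&(P[:,0]<640)&(P[:,1]>-360)&(P[:,1]<330)
        q=P[m]; 
        im=np.zeros((180,360),np.float32)
        i=((640-q[:,0])/2).astype(int); j=((330-q[:,1])/2).astype(int)
        ok=(i>=0)&(i<180)&(j>=0)&(j<345); np.maximum.at(im,(i[ok],j[ok]),q[ok,2])
        mk=(im>0).astype(np.uint8)
        n,l,s,ce=cv2.connectedComponentsWithStats(cv2.morphologyEx(mk,cv2.MORPH_CLOSE,np.ones((3,3))))
        print(k)
        for a in range(1,n):
            if s[a,4]>15:
                b=s[a]; print("x %.0f..%.0f y %.0f..%.0f"%(640-2*(b[1]+b[3]),640-2*b[1],330-2*(b[0]+b[2]),330-2*b[0]),"zmax",im[l==a].max().round(),"n",b[4])
        cm=cv2.applyColorMap(np.clip(im*1.6,0,255).astype(np.uint8),cv2.COLORMAP_JET)
        cv2.imwrite(f"pics/hm_{k}.png",cv2.resize(cm,None,fx=2.2,fy=2.2,interpolation=0))
a=cv2.resize(cs["top"]["image"][75:215,270:440,::-1],None,fx=4,fy=4,interpolation=2)
cv2.imwrite("pics/crop.png",a[:560])
E
```

```text
mat [402.3 -66.8   1.6]
mat2 [ 408.  -340.8    2.3]
table [343.  34.  -2.]
tray [421.2 217.    7.6]
pl [520.6 167.1   5.2]
inkL [ 446.6 -155.9  139. ]
inkS [450.4 -79.7  96.9]
gelL [ 593.7 -318.4  148.1]
disc [ 629.3 -263.2   26.2]
gs [ 571.5 -216.6  104.8]
carton [ 477.5 -288.5   43.7]
mach [ 578.6 -122.9   37.9]
top
x 604..640 y -292..-240 zmax 30.0 n 355
x 406..620 y 66..330 zmax 57.0 n 7006
x 566..618 y -344..-292 zmax 152.0 n 470
x 548..616 y -178..-42 zmax 42.0 n 1000
x 564..594 y -238..-208 zmax 113.0 n 164
x 512..526 y -194..-180 zmax 18.0 n 42
x 516..528 y -236..-224 zmax 15.0 n 25
x 502..522 y -176..-158 zmax 21.0 n 70
x 506..524 y -218..-200 zmax 18.0 n 44
x 420..494 y -340..-232 zmax 49.0 n 1259
x 382..474 y -190..-96 zmax 158.0 n 803
x 438..470 y -96..-64 zmax 115.0 n 185
x 280..326 y 150..194 zmax 26.0 n 64
x 280..304 y 246..280 zmax 26.0 n 40
scene
x 608..640 y -292..-236 zmax 28.0 n 275
x 414..622 y 92..330 zmax 39.0 n 3317
x 570..622 y -334..-288 zmax 151.0 n 389
x 550..620 y -172..-38 zmax 40.0 n 836
x 568..600 y -234..-204 zmax 108.0 n 166
x 418..578 y 66..102 zmax 15.0 n 473
x 504..530 y -214..-156 zmax 19.0 n 143
x 520..530 y -234..-220 zmax 14.0 n 24
x 492..518 y 262..280 zmax 10.0 n 30
x 506..520 y 100..112 zmax 9.0 n 23
x 418..516 y 260..330 zmax 55.0 n 392
x 432..500 y -338..-228 zmax 45.0 n 834
x 486..496 y 144..164 zmax 10.0 n 16
x 474..486 y 188..214 zmax 10.0 n 28
x 446..488 y 174..216 zmax 10.0 n 101
x 464..480 y 148..168 zmax 10.0 n 28
x 448..478 y 126..146 zmax 10.0 n 58
x 430..480 y -176..-134 zmax 157.0 n 315
x 444..476 y -90..-60 zmax 113.0 n 149
x 438..456 y 286..300 zmax 10.0 n 19
x 384..428 y -150..-94 zmax 19.0 n 156
x 406..422 y 306..330 zmax 13.0 n 37
x 412..420 y 214..236 zmax 13.0 n 19
x 280..330 y 150..196 zmax 25.0 n 103
x 280..308 y 248..282 zmax 25.0 n 73
```

View pics/crop.png

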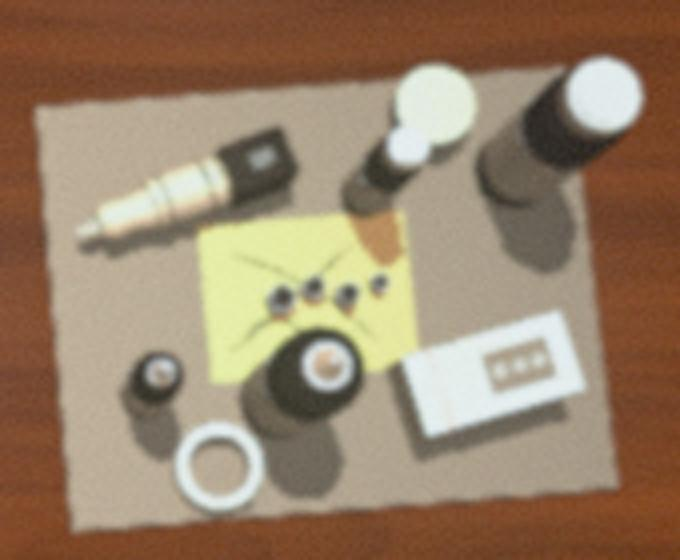

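View pics/hm_top.png

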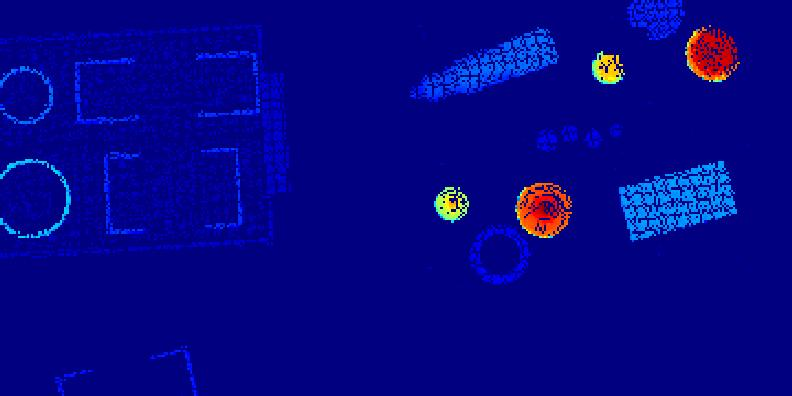

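The crop confirms the choice: the spouted bottles are at crop (315,370) for the large one and (158,375) for the small one. The flat caps are at (605,95) and (408,145). The height map shows the same layout. I'll move over the tray for a close look.

>>> {"api": "apply_moves", "payload": {"steps": [[[-47,-15,0,0],[-47,-15,0,0],[-47,-15,0,0],[-47,-15,0,0],[-47,-15,0,0],[-47,-15,0,0],[-47,-15,0,0],[-47,-15,0,0]]]}}

```text
clock: 1.15
tool_pos: [512.2, 208.6, 231.1]
eef_rot: [-0.0, 0.215, 0.977, -0.0]
force: [0.1, 0.6, 0.4]
opening: 85.5
grasp_force: 0.0
```

>>> {"api": "apply_moves", "payload": {"steps": [[[0,0,0,10],[0,0,0,10],[0,0,0,10],[0,0,0,10],[0,0,0,10],[0,0,0,0],[0,0,0,0]]]}}

```text
clock: 2.02
tool_pos: [511.1, 209.9, 231.2]
eef_rot: [-0.0, 0.606, 0.796, -0.0]
force: [0.5, 0.2, -0.7]
opening: 85.3
grasp_force: 0.0
```

```bash
python3 - <<'E'
from h import *
import pickle
c=shot("wrist","w1.png"); s=sensors.get_state(); pickle.dump(c,open("w1.pkl","wb"))
print(s["tool_pos"],s["eef_rot"],s["qpos"],s["clock"])
E
```

```text
[511.12384234 209.91387422 231.18982681] [-2.75612573e-05  6.06083697e-01  7.95400862e-01 -1.42682437e-04] [ 3.89742181e-01  2.85954918e-01  5.21639528e-02  1.33727945e+00
 -9.66812231e-05  1.69199744e+00] 2.075
```

View pics/w1.png

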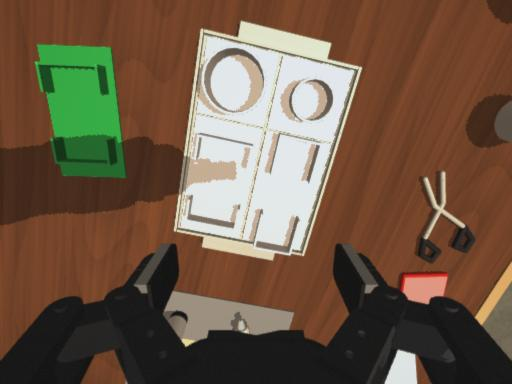

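The wrist picture shows the tray: wide well at (232,82), narrow well at (306,100), broad bay at (215,180) and slim bay at (280,195). The green look-alike is at (80,110). I'll fit the rims and walls from depth.

```bash
cat >> h.py <<'E'
def circ(p):
    A=np.c_[2*p[:,:2],np.ones(len(p))]; s=np.linalg.lstsq(A,(p[:,:2]**2).sum(1),rcond=None)[0]
    return s[:2],np.sqrt(s[2]+s[0]**2+s[1]**2)
E
python3 - <<'E'
from h import *
import pickle
cs=pickle.load(open("c0.pkl","rb")); cs["w1"]=pickle.load(open("w1.pkl","rb"))
box=lambda P,x0,x1,y0,y1,z0,z1:P[(P[:,0]>x0)&(P[:,0]<x1)&(P[:,1]>y0)&(P[:,1]<y1)&(P[:,2]>z0)&(P[:,2]<z1)]
for k in("top","scene","w1"):
    P=cloud(cs[k]).reshape(-1,3)
    t=box(P,340,390,60,250,-15,15); print(k,"table z",np.median(t[:,2]).round(1))
    pl=box(P,500,520,100,170,-5,15); print(" plate z",np.median(pl[:,2]).round(1))
    for nm,b in(("wide",(410,520,250,360,42,60)),("narrow",(520,600,260,360,27,45))):
        q=box(P,*b); 
        if len(q)>20: print(" ",nm,len(q),*circ(q),np.percentile(q[:,2],90).round(1))
    for nm,b in(("slim",(535,610,70,255,15,32)),("broad",(425,530,80,255,15,32))):
        q=box(P,*b).astype(np.float32)
        if len(q)>20:
            r=cv2.minAreaRect(q[:,:2]); print(" ",nm,len(q),np.round(r[0],1),np.round(r[1],1),round(r[2],1),np.percentile(q[:,2],90).round(1))
E
```

```text
top table z -0.6
 plate z 7.0
  wide 185 [459.77319105 302.43532865] 34.22963468661209 53.4
  narrow 144 [555.96525785 303.44422121] 25.764269359623306 39.0Traceback (most recent call last):
  File "<stdin>", line 15, in <module>
cv2.error: OpenCV(4.12.0) /io/opencv/modules/imgproc/src/convhull.cpp:143: error: (-215:Assertion failed) total >= 0 && (depth == CV_32F || depth == CV_32S) in function 'convexHull'
```

```bash
python3 - <<'E'
from h import *
import pickle
cs=pickle.load(open("c0.pkl","rb")); cs["w1"]=pickle.load(open("w1.pkl","rb"))
box=lambda P,x0,x1,y0,y1,z0,z1:P[(P[:,0]>x0)&(P[:,0]<x1)&(P[:,1]>y0)&(P[:,1]<y1)&(P[:,2]>z0)&(P[:,2]<z1)]
for k in("top","scene","w1"):
    P=cloud(cs[k]).reshape(-1,3)
    t=box(P,340,390,60,250,-15,15); print(k,"table z",np.median(t[:,2]).round(1))
    pl=box(P,500,520,100,170,-5,15); print(" plate z",np.median(pl[:,2]).round(1))
    for nm,b in(("wide",(410,520,250,360,42,60)),("narrow",(520,600,260,360,27,45))):
        q=box(P,*b); 
        if len(q)>20: print(" ",nm,len(q),*circ(q),np.percentile(q[:,2],90).round(1))
    for nm,b in(("slim",(535,610,70,255,15,32)),("broad",(425,530,80,255,15,32))):
        q=np.ascontiguousarray(box(P,*b)[:,:2],dtype=np.float32)
        if len(q)>20:
            r=cv2.minAreaRect(q); print(" ",nm,len(q),np.round(r[0],1),np.round(r[1],1),round(r[2],1))
E
```

```text
top table z -0.6
 plate z 7.0
  wide 185 [459.77319105 302.43532865] 34.22963468661209 53.4
  narrow 144 [555.96525785 303.44422121] 25.764269359623306 39.0
  slim 194 [562.1 164.6] [ 56.7 176.6] 2.8
  broad 231 [479.6 169.5] [102.  169.9] 0.5
scene table z -0.8
 plate z 7.0
  wide 332 [462.76463544 304.69067999] 34.33282999858127 52.8
  narrow 275 [560.00215355 302.50216051] 27.61195604826005 37.8
  slim 357 [564.9 166.9] [ 59.3 174.5] 1.6
  broad 410 [469.8 174.3] [ 73.6 125.3] 3.1
w1 table z 0.7
 plate z 8.4
  wide 755 [460.19495449 302.75822006] 33.89003450353458 54.3
  narrow 531 [555.64402909 298.99666234] 28.104482660837153 39.2
  slim 656 [561.6 174.2] [ 56.3 158.4] 3.2
  broad 836 [482.2 182.2] [102.7 139.2] 3.2
```

>>> {"api": "apply_moves", "payload": {"steps": [[[-40,-15,0,0],[-40,-15,0,0],[-40,-15,0,0],[-40,-15,0,0],[-40,-15,0,0],[-40,-15,0,0],[-40,-15,0,0],[-40,-15,0,0]]]}}

```text
clock: 3.08
tool_pos: [479.1, -131.7, 231.5]
eef_rot: [0.0, 0.606, 0.795, 0.0]
force: [0.1, 0.6, 0.5]
opening: 85.2
grasp_force: 0.0
```

>>> {"api": "apply_moves", "payload": {"steps": [[[0,0,0,0],[0,0,0,0],[0,0,0,0]]]}}

```text
clock: 3.45
tool_pos: [479.4, -129.5, 231.3]
eef_rot: [-0.0, 0.607, 0.795, 0.0]
force: [-0.4, -0.8, -0.5]
opening: 85.3
grasp_force: 0.0
```

```bash
python3 - <<'E'
from h import *
import pickle
c=shot("wrist","w2.png"); s=sensors.get_state(); pickle.dump(c,open("w2.pkl","wb"))
print(s["tool_pos"],s["eef_rot"],s["clock"])
cs=pickle.load(open("c0.pkl","rb")); cs["w2"]=c
box=lambda P,x0,x1,y0,y1,z0,z1:P[(P[:,0]>x0)&(P[:,0]<x1)&(P[:,1]>y0)&(P[:,1]<y1)&(P[:,2]>z0)&(P[:,2]<z1)]
for k in("top","scene","w2"):
    P=cloud(cs[k]).reshape(-1,3)
    t=box(P,395,640,-110,-50,-15,7); print(k,"mat z",np.median(t[:,2]).round(1))
    for nm,b in(("inkL",(415,500,-200,-120,100,121)),("inkS",(420,490,-110,-50,62,82))):
        q=box(P,*b)
        if len(q)>20: print(" ",nm,len(q),np.round(circ(q)[0],1),circ(q)[1].round(1), (q.min(0)+q.max(0))/2, q.max(0)-q.min(0))
    for nm,b in(("machine",(535,625,-190,-30,10,45)),("carton",(415,505,-345,-225,35,50))):
        q=np.ascontiguousarray(box(P,*b)[:,:2],dtype=np.float32)
        if len(q)>20:
            r=cv2.minAreaRect(q); print(" ",nm,len(q),np.round(r[0],1),np.round(r[1],1),round(r[2],1), [e.round(1).tolist() for e in (q[q[:,1].argmin()],q[q[:,1].argmax()])])
E
```

```text
[ 479.37542502 -129.44415589  231.32537689] [-4.91835683e-05  6.06596729e-01  7.95009689e-01 -9.29319622e-06] 3.5
top mat z 2.8
  inkL 59 [ 450.3 -164.8] 24.2 [ 449.86592226 -162.96370909  110.69182455] [47.96050221 45.83037394 20.54854594]
  inkS 28 [455.4 -81. ] 14.4 [455.04700829 -77.18047164  72.89983787] [28.71578472 21.68153008 18.15773967]
  machine 711 [ 578.1 -107.7] [ 35.  139.4] 19.3 [[588.5999755859375, -177.8000030517578], [553.9000244140625, -42.599998474121094]]
  carton 878 [ 458.1 -286. ] [ 49.9 100.1] 15.1 [[449.70001220703125, -339.70001220703125], [468.1000061035156, -232.60000610351562]]
scene mat z 2.5
  inkL 124 [ 453.6 -163.5] 23.3 [ 455.95858536 -158.63395957  110.42925638] [43.30548017 42.48403925 20.84712312]
  inkS 72 [459.2 -78.2] 12.5 [461.13446294 -76.25944379  71.98326992] [26.69137606 26.75470978 19.75616523]
  machine 515 [ 582.3 -103.7] [ 34.4 139.7] 18.9 [[596.7000122070312, -172.0], [557.7000122070312, -38.29999923706055]]
  carton 288 [ 462.1 -284.6] [ 53.  103.7] 12.6 [[448.79998779296875, -340.0], [470.79998779296875, -230.3000030517578]]
w2 mat z 3.5
  inkL 293 [ 450.9 -165.8] 24.7 [ 451.01199556 -152.40289395  110.53909076] [49.1253725  23.29064651 20.86290189]
  inkS 34 [455.4 -81.6] 14.5 [456.96636422 -81.64134391  73.20119653] [25.15815471 29.34947572 17.59390594]
  machine 2446 [ 577.6 -108. ] [ 34.3 138.6] 19.8 [[585.7999877929688, -177.1999969482422], [557.0999755859375, -42.20000076293945]]
  carton 2233 [ 458.7 -286.8] [ 50.3 100.8] 15.1 [[448.70001220703125, -340.5], [468.1000061035156, -232.3000030517578]]
```

View pics/w2.png

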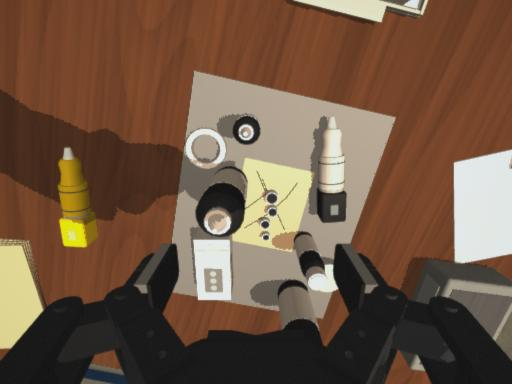

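The wrist view shows the large ink at (220,205), small ink at (246,129), machine at (331,170) and carton at (212,268). The yellow look-alike at (75,200) is left alone. The top and wrist views agree to about 1 mm, so I go for the large ink.

>>> {"api": "apply_moves", "payload": {"steps": [[[-13,-19,0,0],[-14,-18,0,0],[0,0,30,0],[0,0,30,0],[0,0,30,0],[0,0,25,0],[0,0,16,0],[0,0,10,0]]], "claw": -1}}

```text
clock: 4.5
tool_pos: [450.6, -165.3, 89.6]
eef_rot: [-0.0, 0.607, 0.795, -0.0]
force: [-0.3, -0.3, -0.0]
opening: 85.5
grasp_force: 0.0
```

>>> {"api": "apply_moves", "payload": {"steps": [[[0,0,0,0],[0,0,0,0],[0,0,0,0],[0,0,0,0],[0,0,0,0],[0,0,0,0]]], "claw": 1, "squeeze": 50}}

```text
clock: 5.25
tool_pos: [451.4, -166.3, 91.3]
eef_rot: [0.001, 0.607, 0.794, 0.0]
force: [-0.6, 0.4, 6.4]
opening: 48.3
grasp_force: 52.6
```

>>> {"api": "apply_moves", "payload": {"steps": [[[0,0,-10,0],[0,0,-20,0],[0,0,-25,0],[0,0,-25,0],[0,0,-25,0],[0,0,-20,0],[0,0,-15,0],[0,0,0,0]]]}}

```text
clock: 6.25
tool_pos: [451.0, -166.3, 231.2]
eef_rot: [0.001, 0.607, 0.794, 0.0]
force: [0.1, -0.8, -2.4]
opening: 48.3
grasp_force: 52.2
```

>>> {"api": "apply_moves", "payload": {"steps": [[[15,4,0,0],[25,8,0,0],[35,10,0,0],[35,10,0,0],[35,10,0,0],[35,10,0,0],[35,10,0,0],[35,10,0,0]]]}}

```text
clock: 7.25
tool_pos: [453.6, 95.8, 229.4]
eef_rot: [-0.001, 0.607, 0.795, -0.001]
force: [-0.3, 0.6, -2.3]
opening: 48.5
grasp_force: 52.1
```

>>> {"api": "apply_moves", "payload": {"steps": [[[35,10,0,0],[35,10,0,0],[35,10,0,0],[35,10,0,0],[30,10,0,0],[20,7,0,0],[10,3,0,0],[0,0,0,0]]]}}

```text
clock: 8.25
tool_pos: [459.7, 302.8, 229.9]
eef_rot: [-0.0, 0.607, 0.795, -0.001]
force: [-0.0, 0.5, -1.4]
opening: 48.7
grasp_force: 52.1
```

```bash
python3 - <<'E'
from h import *
import pickle
c=shot("wrist","w3.png"); s=sensors.get_state(); pickle.dump(c,open("w3.pkl","wb"))
print(s["tool_pos"],s["opening"],s["grasp_force"],s["clock"])
box=lambda P,x0,x1,y0,y1,z0,z1:P[(P[:,0]>x0)&(P[:,0]<x1)&(P[:,1]>y0)&(P[:,1]<y1)&(P[:,2]>z0)&(P[:,2]<z1)]
t=eyes.camera("top"); 
for nm,cc in(("w",c),("t",t)):
    P=cloud(cc).reshape(-1,3)
    for nm,b in(("wide",(410,520,250,360,47,60)),("narrow",(520,600,260,360,32,45))):
        q=box(P,*b); 
        if len(q)>20: print(" ",nm,len(q),*circ(q),(q.min(0)+q.max(0))/2)
E
```

```text
[459.84320733 302.31347288 230.08654304] 48.02802181496259 52.12352702161297 8.3
  wide 329 [459.80365669 303.60397407] 34.04965909974203 [459.78812225 309.57586982  51.32107404]
  narrow 381 [553.09243539 308.80682425] 24.16637753190737 [553.33892091 308.51580561  36.33029811]
  wide 103 [459.89260494 302.69554141] 34.33262743508747 [460.47052483 301.68235514  51.51659425]
  narrow 107 [553.59362686 308.18737199] 24.311517300732973 [553.67222272 308.61563812  36.5736608 ]
```

View pics/w3.png

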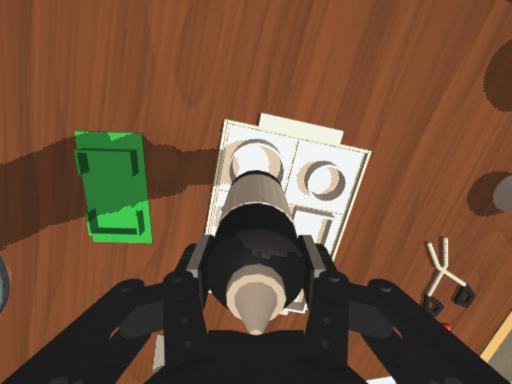

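The picture shows the bottle upright in the grip above the wide well at (257,160). It is centred within about 1 mm, so I lower it.

>>> {"api": "apply_moves", "payload": {"steps": [[[1,0,15,0],[0,0,25,0],[0,0,25,0],[0,0,25,0],[0,0,20,0],[0,0,15,0],[0,0,6,0],[0,0,0,0]]]}}

```text
clock: 9.35
tool_pos: [459.8, 303.5, 99.2]
eef_rot: [-0.0, 0.607, 0.794, -0.0]
force: [0.3, 0.0, -1.7]
opening: 48.6
grasp_force: 52.1
```

>>> {"api": "apply_moves", "payload": {"steps": [[[0,0,1,0],[0,0,1,0],[0,0,1,0],[0,0,0,0]]]}}

```text
clock: 9.85
tool_pos: [459.8, 303.7, 96.3]
eef_rot: [0.0, 0.607, 0.794, -0.0]
force: [-0.0, 0.1, -2.4]
opening: 48.7
grasp_force: 52.1
```

>>> {"api": "apply_moves", "payload": {"steps": [[[0,0,0.6,0],[0,0,0.6,0],[0,0,0,0]]]}}

```text
clock: 10.22
tool_pos: [459.8, 303.8, 96.2]
eef_rot: [0.0, 0.607, 0.794, 0.0]
force: [-2.3, -1.9, 10.7]
opening: 48.7
grasp_force: 53.5
```

>>> {"api": "apply_moves", "payload": {"steps": [[[0,0,-0.5,0],[0,0,0,0],[0,0,0,0],[0,0,0,0],[0,0,0,0]]], "claw": -1}}

```text
clock: 10.85
tool_pos: [459.8, 303.7, 95.5]
eef_rot: [0.0, 0.607, 0.794, -0.0]
force: [0.9, -0.2, 0.2]
opening: 85.5
grasp_force: 0.0
```

>>> {"api": "apply_moves", "payload": {"steps": [[[0,0,-10,0],[0,0,-25,0],[0,0,-35,0],[0,0,-35,0],[0,0,-30,0],[0,0,0,0]]]}}

```text
clock: 11.6
tool_pos: [460.8, 304.4, 233.6]
eef_rot: [0.001, 0.607, 0.794, 0.002]
force: [-0.5, -0.2, 0.8]
opening: 85.7
grasp_force: 0.0
```

```bash
python3 - <<'E'
from h import *
box=lambda P,x0,x1,y0,y1,z0,z1:P[(P[:,0]>x0)&(P[:,0]<x1)&(P[:,1]>y0)&(P[:,1]<y1)&(P[:,2]>z0)&(P[:,2]<z1)]
w=eyes.camera("wrist")
P=cloud(w).reshape(-1,3)
for z0,z1 in((80,123),(130,150),(150,170)):
    q=box(P,420,500,260,350,z0,z1); print(z0,len(q),circ(q) if len(q)>20 else q.mean(0))
print(sensors.get_state()["tool_pos"])
E
```

```text
80 340 (array([459.51913807, 304.38334897]), np.float64(24.868936354933417))
130 1418 (array([459.59596585, 304.71355715]), np.float64(16.20234555495692))
150 178 (array([459.4433381 , 305.34439272]), np.float64(4.516783640107262))
[460.24368578 304.02218351 231.89091624]
```

The bottle stands upright and centred in the wide well. Next is the small ink.

>>> {"api": "apply_moves", "payload": {"steps": [[[-20,-6,0,0],[-40,-12,0,0],[-50,-14,0,0],[-50,-14,0,0],[-50,-14,0,0],[-50,-14,0,0],[-50,-14,0,0],[-40,-12,0,0]]]}}

```text
clock: 12.65
tool_pos: [453.4, -62.7, 229.8]
eef_rot: [-0.001, 0.608, 0.794, -0.001]
force: [0.4, -0.0, 0.0]
opening: 85.2
grasp_force: 0.0
```

>>> {"api": "apply_moves", "payload": {"steps": [[[-20,-6,0,0],[0,0,20,0],[0,0,30,0],[0,0,35,0],[0,0,30,0],[0,0,0,0]]]}}

```text
clock: 13.4
tool_pos: [451.6, -81.3, 113.4]
eef_rot: [-0.002, 0.608, 0.794, -0.001]
force: [0.3, -0.8, -0.0]
opening: 85.6
grasp_force: 0.0
```

```bash
python3 - <<'E'
from h import *
box=lambda P,x0,x1,y0,y1,z0,z1:P[(P[:,0]>x0)&(P[:,0]<x1)&(P[:,1]>y0)&(P[:,1]<y1)&(P[:,2]>z0)&(P[:,2]<z1)]
w=eyes.camera("wrist")
P=cloud(w).reshape(-1,3)
q=box(P,425,485,-110,-55,60,80); print(len(q),circ(q)); q=box(P,425,485,-110,-55,92,120); print(len(q),circ(q),q.max(0))
print(sensors.get_state()["tool_pos"])
E
```

```text
325 (array([455.64057854, -81.51178255]), np.float64(14.71362839573611))
518 (array([455.26955607, -80.17635873]), np.float64(5.012109945105355)) [463.06339355 -73.20790719 115.99752635]
[452.92620428 -81.42165668 114.97723572]
```

>>> {"api": "apply_moves", "payload": {"steps": [[[-0.5,2.5,0,0],[0,0,20,0],[0,0,25,0],[0,0,14,0],[0,0,2,0],[0,0,0,0]]]}}

```text
clock: 14.2
tool_pos: [457.6, -81.1, 55.3]
eef_rot: [0.0, 0.607, 0.794, 0.0]
force: [-0.1, -0.4, 0.0]
opening: 85.3
grasp_force: 0.0
```

>>> {"api": "apply_moves", "payload": {"steps": [[[0,0,0,0],[0,0,0,0],[0,0,0,0],[0,0,0,0],[0,0,0,0],[0,0,0,0],[0,0,0,0]]], "claw": 1, "squeeze": 35}}

```text
clock: 15.08
tool_pos: [457.2, -81.0, 54.9]
eef_rot: [0.0, 0.607, 0.794, 0.0]
force: [-0.5, 1.0, 4.8]
opening: 29.3
grasp_force: 34.4
```

>>> {"api": "apply_moves", "payload": {"steps": [[[0,0,-10,0],[0,0,-20,0],[0,0,-30,0],[0,0,-30,0],[0,0,-30,0],[0,0,-20,0],[0,0,-5,0]]]}}

```text
clock: 15.95
tool_pos: [457.6, -81.1, 201.0]
eef_rot: [0.001, 0.607, 0.794, 0.0]
force: [0.3, -0.8, -0.8]
opening: 29.6
grasp_force: 34.6
```

>>> {"api": "apply_moves", "payload": {"steps": [[[10,6,0,0],[25,14,0,0],[35,20,0,0],[35,20,0,0],[35,20,0,0],[35,20,0,0],[35,20,0,0],[35,20,0,0]]]}}

```text
clock: 16.95
tool_pos: [527.4, 194.2, 198.2]
eef_rot: [-0.001, 0.607, 0.795, -0.001]
force: [0.2, -0.5, 0.6]
opening: 28.9
grasp_force: 34.6
```

>>> {"api": "apply_moves", "payload": {"steps": [[[35,20,0,0],[30,16,0,0],[20,10,0,0],[15,6,0,0],[5,3,0,0],[0,0,0,0],[0,0,0,0]]]}}

```text
clock: 17.82
tool_pos: [553.4, 307.2, 199.7]
eef_rot: [0.0, 0.608, 0.794, -0.0]
force: [0.2, 1.0, 0.5]
opening: 28.8
grasp_force: 34.6
```

```bash
python3 - <<'E'
from h import *
box=lambda P,x0,x1,y0,y1,z0,z1:P[(P[:,0]>x0)&(P[:,0]<x1)&(P[:,1]>y0)&(P[:,1]<y1)&(P[:,2]>z0)&(P[:,2]<z1)]
w=eyes.camera("wrist")
P=cloud(w).reshape(-1,3)
q=box(P,515,595,265,345,32,45); print(len(q),circ(q))
print(sensors.get_state())
s=sensors.get_state()["tool_pos"]
q=box(P,s[0]-25,s[0]+25,s[1]-25,s[1]+30,s[2]-48,s[2]-10); print(len(q),circ(q),q[:,2].min())
E
```

```text
411 (array([553.68113385, 308.95409309]), np.float64(24.10300266434472))
{'clock': 17.875, 'qpos': array([ 5.06792333e-01,  4.36445682e-01,  2.00058812e-01,  1.33446574e+00,
       -1.58073026e-04,  1.81304858e+00]), 'qvel': array([ 0.00092992, -0.00060947,  0.00199122,  0.00032658, -0.00085675,
       -0.00152159]), 'joint_torque': array([ 2.91263647e-01, -6.90746713e+01,  3.49052525e+01, -1.12089881e-02,
        8.66108865e-03, -9.81347002e-04]), 'tool_pos': array([553.43914275, 307.1890138 , 199.76123862]), 'eef_rot': array([ 6.12186330e-05,  6.07673685e-01,  7.94186807e-01, -5.73668252e-05]), 'force': array([0.38901001, 0.68524244, 0.15533204]), 'ft_torque': array([0.00969275, 0.02243229, 0.0402037 ]), 'grasp_force': 34.620920313172974, 'opening': 29.017447391142365}
757 (array([552.52740136, 306.98618498]), np.float64(15.101287763684326)) 151.77550210794476
```

>>> {"api": "apply_moves", "payload": {"steps": [[[1.5,1.4,15,0],[0,0,25,0],[0,0,30,0],[0,0,30,0],[0,0,20,0],[0,0,12,0],[0,0,5,0],[0,0,0,0]]]}}

```text
clock: 18.88
tool_pos: [554.5, 309.7, 62.7]
eef_rot: [0.0, 0.607, 0.794, 0.0]
force: [0.4, 0.1, -0.5]
opening: 28.7
grasp_force: 34.6
```

>>> {"api": "apply_moves", "payload": {"steps": [[[0,0,1,0],[0,0,0.7,0],[0,0,0,0]]]}}

```text
clock: 19.25
tool_pos: [554.5, 309.8, 61.2]
eef_rot: [0.0, 0.607, 0.794, 0.0]
force: [-0.2, -0.5, -0.4]
opening: 28.7
grasp_force: 34.6
```

>>> {"api": "apply_moves", "payload": {"steps": [[[0,0,0.7,0],[0,0,0.7,0],[0,0,0,0]]]}}

```text
clock: 19.62
tool_pos: [554.5, 309.8, 60.0]
eef_rot: [0.0, 0.607, 0.794, 0.0]
force: [-1.0, -1.0, 5.4]
opening: 28.8
grasp_force: 35.1
```

>>> {"api": "apply_moves", "payload": {"steps": [[[0,0,-0.4,0],[0,0,0,0],[0,0,0,0],[0,0,0,0]]], "claw": -0.2}}

```text
clock: 20.12
tool_pos: [554.4, 309.7, 59.7]
eef_rot: [-0.0, 0.607, 0.794, -0.0]
force: [0.0, 0.1, -0.3]
opening: 51.1
grasp_force: 0.0
```

>>> {"api": "apply_moves", "payload": {"steps": [[[0,0,-10,0],[0,0,-20,0],[0,0,-30,0],[0,0,-40,0],[0,0,-40,0],[0,0,-30,0],[0,0,0,0]]]}}

```text
clock: 21.0
tool_pos: [555.5, 310.3, 233.3]
eef_rot: [0.001, 0.607, 0.794, 0.002]
force: [0.7, 0.1, -1.8]
opening: 51.3
grasp_force: 0.0
```

```bash
python3 - <<'E'
from h import *
box=lambda P,x0,x1,y0,y1,z0,z1:P[(P[:,0]>x0)&(P[:,0]<x1)&(P[:,1]>y0)&(P[:,1]<y1)&(P[:,2]>z0)&(P[:,2]<z1)]
for n in("wrist","top"):
    w=shot(n,n+"4.png"); P=cloud(w).reshape(-1,3)
    for b in((60,84),(90,125)):
        q=box(P,520,590,270,345,*b); print(n,b,len(q),circ(q),q.max(0))
    # slim & broad bay walls, above 20 mm
    for nm,b in(("slim",(525,605,75,262,21,32)),("broad",(425,522,100,245,21,32))):
        q=np.ascontiguousarray(box(P,*b)[:,:2],dtype=np.float32)
        r=cv2.minAreaRect(q); print(" ",nm,len(q),np.round(r[0],1),np.round(r[1],1),round(r[2],1))
print(sensors.get_state()["tool_pos"])
E
```

```text
wrist (60, 84) 117 (array([553.05880468, 309.22710551]), np.float64(14.795138355195794)) [566.17691622 324.5380691   83.94689969]
wrist (90, 125) 436 (array([552.84930722, 309.68984393]), np.float64(9.01058703784656)) [566.09099524 322.74807364 120.77809683]
  slim 616 [561.4 178.3] [ 55.9 167.7] 3.3
  broad 517 [467.5 172.9] [ 72.3 123.7] 3.3
top (60, 84) 53 (array([553.07431407, 309.35737822]), np.float64(14.468076748240744)) [560.69197506 316.79853433  83.95927866]
top (90, 125) 96 (array([552.6516641 , 308.57208938]), np.float64(8.263504341492302)) [564.78199643 319.18191049 119.03978655]
  slim 235 [561. 179.] [ 57.  166.7] 3.0
  broad 174 [467.5 173.7] [ 72.6 122.4] 3.2
[554.36383019 309.71571411 230.04281465]
```

View pics/wrist4.png

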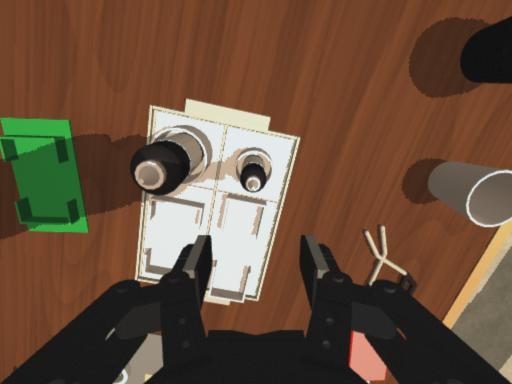

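Both inks stand in their wells, the large at (165,165) and the small at (253,175), centred to about 1 mm. The bays now measure cleanly: slim (561,178.5) and broad (467.5,173), yaw 3.2°. Now the machine.

>>> {"api": "apply_moves", "payload": {"steps": [[[-20,-4,0,-4.3],[-45,-9,0,0],[-55,-11,0,0],[-55,-11,0,0],[-55,-11,0,0],[-55,-11,0,0],[-50,-10,0,0],[-40,-8,0,0]]], "claw": -0.5}}

```text
clock: 22.1
tool_pos: [606.7, -71.0, 228.6]
eef_rot: [-0.001, 0.578, 0.816, -0.001]
force: [-0.1, 0.5, -1.4]
opening: 63.9
grasp_force: 0.0
```

```bash
cat >> h.py <<'E'
def to_tool(tx,ty,tz):
    "world target -> shift in tool axes (tool down)"
    from scipy.spatial.transform import Rotation as R
    s=sensors.get_state(); w,x,y,z=s["eef_rot"]; M=R.from_quat([x,y,z,w]).as_matrix()
    return (M.T@(np.array([tx,ty,tz])-s["tool_pos"])).round(1), np.degrees(np.arctan2(M[1,1],M[0,1])).round(1), s["tool_pos"].round(1)
E
python3 - <<'E'
from h import *
print(to_tool(579.8,-113.5,130))
E
```

```text
(array([-31.2, -39.3,  98.6]), np.float64(19.4), array([606.7, -71. , 228.6]))
```

>>> {"api": "apply_moves", "payload": {"steps": [[[-15,-20,0,0],[-15,-19,10,0],[0,0,30,0],[0,0,30,0],[0,0,25,0],[0,0,3,0],[0,0,0,0]]]}}

```text
clock: 22.98
tool_pos: [580.3, -109.9, 132.3]
eef_rot: [-0.0, 0.577, 0.817, -0.0]
force: [0.2, -0.3, -0.6]
opening: 64.0
grasp_force: 0.0
```

```bash
python3 - <<'E'
from h import *
w=shot("wrist","w5.png"); P=cloud(w).reshape(-1,3)
m=(P[:,0]>535)&(P[:,0]<625)&(P[:,1]>-190)&(P[:,1]<-30)&(P[:,2]>10)&(P[:,2]<45)
q=np.ascontiguousarray(P[m][:,:2],dtype=np.float32); print(cv2.minAreaRect(q),len(q))
print(to_tool(579.8,-113.5,6))
E
```

```text
((577.8438110351562, -107.21537017822266), (33.80432891845703, 138.2178955078125), 19.54623794555664) 4200
(array([ -2.9,  -2.2, 126.8]), np.float64(19.5), array([ 580.8, -110.1,  132.8]))
```

View pics/w5.png

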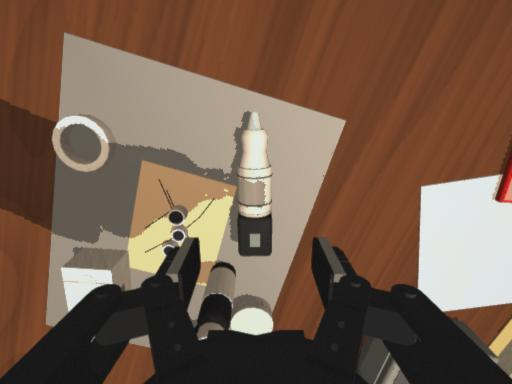

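The picture shows the machine at (255,185), aligned with the fingers. The small gel at (215,290) is about 110 mm off, clear of the descent.

>>> {"api": "apply_moves", "payload": {"steps": [[[-2.9,-2.2,15,0],[0,0,25,0],[0,0,30,0],[0,0,28,0],[0,0,18,0],[0,0,8,0],[0,0,2,0],[0,0,0,0]]]}}

```text
clock: 24.02
tool_pos: [579.9, -113.8, 6.5]
eef_rot: [0.0, 0.577, 0.817, 0.0]
force: [0.8, 0.1, 0.2]
opening: 64.0
grasp_force: 0.0
```

>>> {"api": "apply_moves", "payload": {"steps": [[[0,0,0,0],[0,0,0,0],[0,0,0,0],[0,0,0,0],[0,0,0,0]]], "claw": 1, "squeeze": 60}}

```text
clock: 24.65
tool_pos: [580.0, -113.8, 6.8]
eef_rot: [0.001, 0.577, 0.817, 0.0]
force: [-1.4, 0.1, 5.3]
opening: 32.2
grasp_force: 59.1
```

>>> {"api": "apply_moves", "payload": {"steps": [[[0,0,-10,0],[0,0,-20,0],[0,0,-30,0],[0,0,-30,0],[0,0,-15,6],[0,0,0,6],[0,0,0,4.3],[0,0,0,0]]]}}

```text
clock: 25.65
tool_pos: [579.5, -113.7, 111.4]
eef_rot: [0.0, 0.687, 0.727, 0.0]
force: [0.0, -0.4, -1.5]
opening: 32.1
grasp_force: 59.8
```

>>> {"api": "apply_moves", "payload": {"steps": [[[15,0,0,0],[30,0,0,0],[40,0,0,0],[45,0,0,0],[45,0,0,0],[40,0,0,0],[30,0,0,0],[20,0,0,0]]]}}

```text
clock: 26.65
tool_pos: [564.1, 153.0, 110.9]
eef_rot: [-0.0, 0.686, 0.727, -0.0]
force: [1.0, 0.1, -1.8]
opening: 32.3
grasp_force: 59.8
```

>>> {"api": "apply_moves", "payload": {"steps": [[[12,0,0,0],[5,0,0,0],[0,0,0,0],[0,0,0,0]]]}}

```text
clock: 27.15
tool_pos: [563.8, 167.1, 110.9]
eef_rot: [0.0, 0.687, 0.726, -0.0]
force: [-0.6, -0.0, -2.8]
opening: 32.0
grasp_force: 59.8
```

```bash
python3 - <<'E'
from h import *
w=shot("wrist","w6.png"); t=shot("top","t6.png")
for c in(w,t):
    P=cloud(c).reshape(-1,3)
    for z0,z1 in((100,145),(110,123)):
        m=(P[:,0]>530)&(P[:,0]<595)&(P[:,1]>165)&(P[:,1]<270)&(P[:,2]>z0)&(P[:,2]<z1)
        q=np.ascontiguousarray(P[m],dtype=np.float32)
        if len(q)>20: print(len(q),cv2.minAreaRect(q[:,:2]),q.min(0),q.max(0))
print(to_tool(561.5,172.5,12)); print(sensors.get_state()["opening"])
E
```

```text
Traceback (most recent call last):
cv2.error: OpenCV(4.12.0) /io/opencv/modules/imgproc/src/convhull.cpp:143: error: (-215:Assertion failed) total >= 0 && (depth == CV_32F || depth == CV_32S) in function 'convexHull'
```

View pics/w6.png

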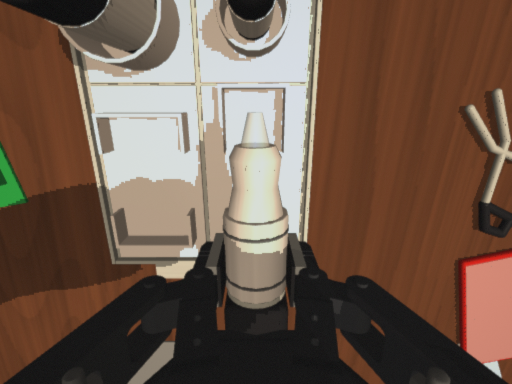

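The machine is held aligned with the slim bay, tip at (256,115) and bay at (250,150). I'll check its level and length offset.

```bash
python3 - <<'E'
from h import *
w=eyes.camera("wrist"); P=cloud(w).reshape(-1,3)
q=P[(P[:,0]>530)&(P[:,0]<595)&(P[:,1]>175)&(P[:,1]<270)&(P[:,2]>80)&(P[:,2]<150)]
for y in range(175,260,10):
    r=q[(q[:,1]>=y)&(q[:,1]<y+10)]
    if len(r): print(y,len(r),"x",r[:,0].min().round(1),r[:,0].max().round(1),"ztop",r[:,2].max().round(1))
print("tip y",q[:,1].max()); print(to_tool(561.5,172.5,12),sensors.get_state()["opening"])
E
```

```text
175 2255 x 540.5 593.0 ztop 150.0
185 1464 x 546.0 579.7 ztop 142.9
195 1171 x 548.4 578.3 ztop 140.3
205 955 x 549.4 573.6 ztop 138.2
215 1119 x 547.8 573.1 ztop 138.7
225 826 x 549.8 571.3 ztop 136.8
235 361 x 554.5 564.9 ztop 131.1
tip y 243.186948110176
(array([ 5.4, -2.1, 98.9]), np.float64(3.2), array([563.9, 167.3, 110.9])) 32.30707102451442
```

>>> {"api": "apply_moves", "payload": {"steps": [[[5.4,-2.1,10,0],[0,0,20,0],[0,0,25,0],[0,0,20,0],[0,0,13,0],[0,0,6,0],[0,0,2.5,0],[0,0,0,0]]]}}

```text
clock: 28.3
tool_pos: [561.7, 173.2, 14.8]
eef_rot: [0.0, 0.687, 0.727, 0.0]
force: [-0.3, -0.4, -2.1]
opening: 32.1
grasp_force: 59.8
```

>>> {"api": "apply_moves", "payload": {"steps": [[[0,0,0.7,0],[0,0,0.7,0],[0,0,0,0]]]}}

```text
clock: 28.68
tool_pos: [561.4, 173.1, 13.1]
eef_rot: [0.0, 0.687, 0.727, 0.0]
force: [-0.7, 0.0, -2.3]
opening: 32.6
grasp_force: 59.8
```

>>> {"api": "apply_moves", "payload": {"steps": [[[0,0,0.6,0],[0,0,0.6,0],[0,0,0.6,0],[0,0,0,0]]]}}

```text
clock: 29.18
tool_pos: [561.4, 173.1, 11.8]
eef_rot: [0.0, 0.687, 0.727, 0.0]
force: [-2.3, -0.9, 5.7]
opening: 32.1
grasp_force: 60.6
```

>>> {"api": "apply_moves", "payload": {"steps": [[[0,0,-0.4,0],[0,0,0,0],[0,0,0,0],[0,0,0,0]]], "claw": -0.2}}

```text
clock: 29.68
tool_pos: [561.4, 173.1, 11.5]
eef_rot: [-0.0, 0.687, 0.727, -0.0]
force: [0.5, -0.4, 0.1]
opening: 51.4
grasp_force: 0.0
```

>>> {"api": "apply_moves", "payload": {"steps": [[[0,0,-5,0],[0,0,-15,0],[0,0,-30,0],[0,0,-40,0],[0,0,-40,0],[0,0,-30,0],[0,0,-20,0],[0,0,0,0]]]}}

```text
clock: 30.68
tool_pos: [562.3, 173.4, 194.1]
eef_rot: [0.001, 0.687, 0.727, 0.002]
force: [0.4, 0.4, -1.0]
opening: 51.6
grasp_force: 0.0
```

```bash
python3 - <<'E'
from h import *
for n in("wrist","top"):
    w=shot(n,n+"7.png"); P=cloud(w).reshape(-1,3)
    q=P[(P[:,0]>537)&(P[:,0]<586)&(P[:,1]>101)&(P[:,1]<256)&(P[:,2]>14)&(P[:,2]<60)]
    q=np.ascontiguousarray(q,dtype=np.float32); print(cv2.minAreaRect(q[:,:2]),q[:,2].max())
print(to_tool(458.6,-286.6,187),sensors.get_state()["clock"])
E
```

```text
Traceback (most recent call last):
cv2.error: OpenCV(4.12.0) /io/opencv/modules/imgproc/src/convhull.cpp:143: error: (-215:Assertion failed) total >= 0 && (depth == CV_32F || depth == CV_32S) in function 'convexHull'
```

```bash
python3 - <<'E'
from h import *
for n in("wrist","top"):
    w=eyes.camera(n); P=cloud(w).reshape(-1,3)
    q=P[(P[:,0]>537)&(P[:,0]<586)&(P[:,1]>101)&(P[:,1]<256)&(P[:,2]>14)&(P[:,2]<60)]
    print(cv2.minAreaRect(np.ascontiguousarray(q[:,:2],dtype=np.float32)),q[:,2].max())
print(to_tool(458.6,-286.6,187),sensors.get_state()["clock"])
E
```

```text
((561.4312744140625, 178.52264404296875), (156.63157653808594, 45.666015625), 87.42660522460938) 44.929912382417854
((558.1636962890625, 113.49159240722656), (45.77739334106445, 14.055819511413574), 11.549504280090332) 44.75874654786469
(array([-453.1, -127.8,    4.2]), np.float64(3.2), array([560.9, 173. , 191. ])) 30.825
```

View pics/wrist7.png

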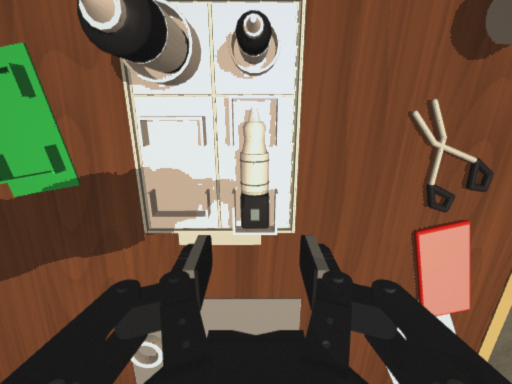

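The machine lies centred in the slim bay at (255,170). Last item is the carton.

>>> {"api": "apply_moves", "payload": {"steps": [[[-20,-6,0,0],[-45,-13,0,0],[-55,-16,0,0],[-55,-16,0,0],[-55,-16,0,0],[-55,-16,0,0],[-55,-15,0,0],[-45,-12,0,0]]], "claw": -0.9}}

```text
clock: 31.82
tool_pos: [471.0, -219.9, 191.1]
eef_rot: [-0.0, 0.688, 0.726, -0.0]
force: [0.9, 0.9, -0.3]
opening: 81.1
grasp_force: 0.0
```

>>> {"api": "apply_moves", "payload": {"steps": [[[-40,-11,0,0],[-20,-5,0,0],[-8,-2,20,-6],[0,0,25,-5.9],[0,0,15,0],[0,0,0,0],[0,0,0,0]]]}}

```text
clock: 32.7
tool_pos: [459.3, -286.3, 132.3]
eef_rot: [0.0, 0.608, 0.794, 0.0]
force: [-0.1, 0.2, -0.0]
opening: 81.1
grasp_force: 0.0
```

```bash
python3 - <<'E'
from h import *
w=shot("wrist","w8.png"); P=cloud(w).reshape(-1,3)
q=P[(P[:,0]>405)&(P[:,0]<515)&(P[:,1]>-350)&(P[:,1]<-220)&(P[:,2]>36)&(P[:,2]<50)]
r=cv2.minAreaRect(np.ascontiguousarray(q[:,:2],dtype=np.float32));print(r)
print(to_tool(458.6,-286.6,7),sensors.get_state()["clock"])
E
```

```text
((458.7460632324219, -287.3255615234375), (50.07947540283203, 100.42144775390625), 15.299666404724121)
(array([  0.2,  -1. , 125.5]), np.float64(15.1), array([ 459.4, -286.4,  132.5])) 32.75
```

View pics/w8.png

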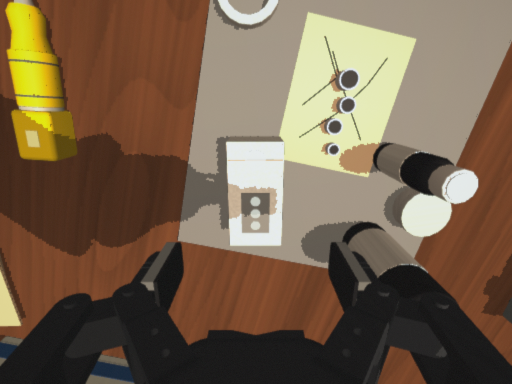

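The carton is at (256,193), aligned with the fingers. The gel bottles at (385,260) and (425,170) are clear.

>>> {"api": "apply_moves", "payload": {"steps": [[[-0.5,-0.7,15,0],[0,0,25,0],[0,0,30,0],[0,0,28,0],[0,0,18,0],[0,0,7,0],[0,0,2,0],[0,0,0,0]]]}}

```text
clock: 33.75
tool_pos: [458.7, -287.2, 7.1]
eef_rot: [0.0, 0.608, 0.794, 0.0]
force: [-0.3, 0.3, -0.3]
opening: 81.0
grasp_force: 0.0
```

>>> {"api": "apply_moves", "payload": {"steps": [[[0,0,0,0],[0,0,0,0],[0,0,0,0],[0,0,0,0],[0,0,0,0],[0,0,0,0]]], "claw": 1, "squeeze": 40}}

```text
clock: 34.5
tool_pos: [458.7, -287.2, 7.3]
eef_rot: [0.001, 0.608, 0.794, -0.0]
force: [-0.3, 0.3, 6.3]
opening: 49.9
grasp_force: 42.3
```

>>> {"api": "apply_moves", "payload": {"steps": [[[0,0,-10,0],[0,0,-20,0],[0,0,-30,0],[0,0,-30,0],[0,0,-20,0],[0,0,-5,0]]]}}

```text
clock: 35.25
tool_pos: [458.9, -287.3, 123.2]
eef_rot: [0.001, 0.608, 0.794, 0.0]
force: [-0.7, 0.5, -1.8]
opening: 49.2
grasp_force: 41.6
```

>>> {"api": "apply_moves", "payload": {"steps": [[[15,4,0,0],[30,8,0,0],[40,11,0,0],[45,12,0,0],[45,12,0,0],[40,11,0,0],[30,8,0,0],[15,4,0,0]]]}}

```text
clock: 36.25
tool_pos: [456.9, -15.7, 120.7]
eef_rot: [-0.001, 0.607, 0.795, -0.001]
force: [-0.3, 0.8, -0.5]
opening: 49.4
grasp_force: 41.6
```

>>> {"api": "apply_moves", "payload": {"steps": [[[0,0,0,-10.5],[0,0,0,-10.5],[0,0,0,-10.5],[0,0,0,-10.5],[0,0,0,-10.5],[0,0,0,-10.5],[0,0,0,-10.5],[0,0,0,-10.5]]]}}

```text
clock: 37.25
tool_pos: [457.5, -17.8, 120.9]
eef_rot: [-0.001, -0.082, 0.997, -0.0]
force: [-0.1, -0.3, -0.8]
opening: 49.3
grasp_force: 41.6
```

>>> {"api": "apply_moves", "payload": {"steps": [[[0,0,0,-10.5],[0,0,0,-10.5],[0,0,0,-10.5],[0,0,0,-10.5],[0,0,0,-10.5],[0,0,0,-10.5],[0,0,0,-10.5],[0,0,0,-10.5]]]}}

```text
clock: 38.25
tool_pos: [457.5, -17.8, 120.9]
eef_rot: [0.001, 0.728, -0.686, -0.0]
force: [-0.1, 0.9, -0.5]
opening: 49.7
grasp_force: 41.6
```

```bash
python3 - <<'E'
from h import *
print(to_tool(467.5,173.3,112),sensors.get_state()["qpos"][5],sensors.get_state()["opening"])
E
```

```text
(array([-190.2,  -21.4,    8.9]), np.float64(-176.6), array([457.5, -17.8, 120.9])) -1.6693974226592525 49.72656767065688
```

>>> {"api": "apply_moves", "payload": {"steps": [[[-15,-2,0,0.2],[-30,-3,0,0],[-40,-4.5,0,0],[-40,-4.5,0,0],[-35,-4,0,0],[-20,-2.4,0,0],[-10,-1,0,0],[0,0,0,0]]]}}

```text
clock: 39.25
tool_pos: [469.5, 173.6, 121.3]
eef_rot: [0.0, 0.724, -0.689, -0.0]
force: [1.5, -0.1, -2.0]
opening: 49.7
grasp_force: 41.6
```

```bash
python3 - <<'E'
from h import *
t=shot("wrist","w9.png"); P=cloud(eyes.camera("top")).reshape(-1,3)
print(to_tool(467.5,173.3,13),sensors.get_state()["opening"])
P=cloud(t).reshape(-1,3); q=P[(P[:,0]>430)&(P[:,0]<505)&(P[:,1]>100)&(P[:,1]<162)&(P[:,2]>135)&(P[:,2]<165)]
print(len(q),q.min(0),q.max(0))
q=np.ascontiguousarray(q[:,:2],dtype=np.float32); print(cv2.minAreaRect(q))
E
```

```text
(array([ -0.8,   2. , 108.5]), np.float64(-177.2), array([469.6, 172.6, 121.5])) 49.707813902555195
11207 [433.28863811 121.24057934 135.01623169] [496.80022931 161.99910829 164.94325965]
((465.14837646484375, 142.55503845214844), (61.863834381103516, 41.18717956542969), 2.9551520347595215)
```

View pics/w9.png

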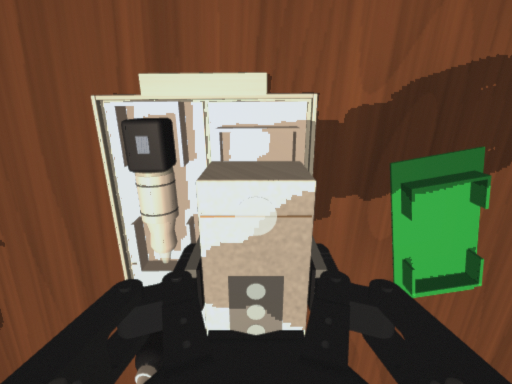

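The carton is held level over the broad bay at (260,140), and the machine sits in its bay at (150,190). Lowering.

>>> {"api": "apply_moves", "payload": {"steps": [[[-1.5,2,10,0],[0,0,22,0],[0,0,28,0],[0,0,24,0],[0,0,13,0],[0,0,7,0],[0,0,2.5,0],[0,0,0,0]]]}}

```text
clock: 40.35
tool_pos: [468.1, 174.6, 15.5]
eef_rot: [-0.0, 0.725, -0.689, 0.0]
force: [-0.4, 0.6, -0.8]
opening: 49.6
grasp_force: 41.6
```

>>> {"api": "apply_moves", "payload": {"steps": [[[0,0,0.8,0],[0,0,0.7,0],[0,0,0,0]]]}}

```text
clock: 40.72
tool_pos: [467.8, 174.5, 13.7]
eef_rot: [0.0, 0.725, -0.689, 0.0]
force: [-0.3, -0.6, -1.1]
opening: 49.5
grasp_force: 41.6
```

>>> {"api": "apply_moves", "payload": {"steps": [[[0,0,0.6,0],[0,0,0.6,0],[0,0,0.6,0],[0,0,0,0]]]}}

```text
clock: 41.22
tool_pos: [467.8, 174.5, 12.3]
eef_rot: [-0.0, 0.725, -0.689, 0.0]
force: [-1.5, -0.9, 7.2]
opening: 49.6
grasp_force: 42.6
```

>>> {"api": "apply_moves", "payload": {"steps": [[[0,0,-0.4,0],[0,0,0,0],[0,0,0,0],[0,0,0,0]]], "claw": -0.5}}

```text
clock: 41.72
tool_pos: [467.8, 174.5, 12.1]
eef_rot: [0.0, 0.725, -0.689, 0.0]
force: [-0.6, 0.2, -0.5]
opening: 64.1
grasp_force: 0.0
```

>>> {"api": "apply_moves", "payload": {"steps": [[[0,0,-5,0],[0,0,-15,0],[0,0,-30,0],[0,0,-40,0],[0,0,-40,0],[0,0,-40,0],[0,0,-30,0],[0,0,0,0]]]}}

```text
clock: 42.72
tool_pos: [469.0, 174.9, 214.7]
eef_rot: [-0.002, 0.725, -0.689, 0.001]
force: [-0.6, 0.2, -0.8]
opening: 64.3
grasp_force: 0.0
```

>>> {"api": "apply_moves", "payload": {"steps": [[[15,15,0,0],[30,30,0,0],[40,40,0,0],[40,40,0,0],[30,30,0,0],[10,10,0,0],[0,0,0,0]]]}}

```text
clock: 43.6
tool_pos: [311.2, 1.1, 212.1]
eef_rot: [-0.0, 0.724, -0.69, 0.0]
force: [1.4, -0.5, 1.0]
opening: 64.1
grasp_force: 0.0
```

```bash
python3 - <<'E'
from h import *
c=eyes.camera("top"); cv2.imwrite("pics/fin.png",cv2.resize(c["image"][80:220,100:440,::-1],None,fx=2.3,fy=2.3,interpolation=2))
P=cloud(c).reshape(-1,3)
q=P[(P[:,0]>430)&(P[:,0]<505)&(P[:,1]>110)&(P[:,1]<240)&(P[:,2]>36)&(P[:,2]<70)]
print(cv2.minAreaRect(np.ascontiguousarray(q[:,:2],dtype=np.float32)),np.percentile(q[:,2],[5,50,95]))
print(sensors.get_state()["tool_pos"],sensors.get_state()["clock"])
E
```

```text
((467.7322692871094, 173.4684295654297), (50.693904876708984, 100.04512023925781), 2.77217698097229) [44.29031672 47.44023183 50.18580406]
[311.93941624   1.48382697 212.13852018] 43.65
```

View pics/fin.png

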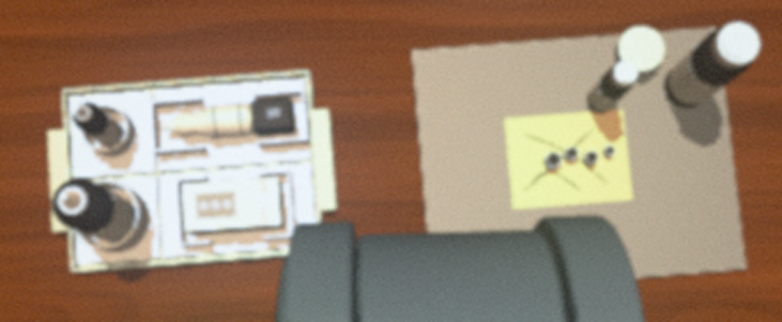

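All four items are in the tray: inks at (90,205) and (90,115), machine at (240,118), carton at (235,207). The gel bottles still stand at (735,45) and (625,75). The arm is clear, so I hand it in.

```bash
python3 -c "
from cell import workorder
print(workorder.job_done())"
```

```text
the job is handed in; nothing more can be done
None
```

The kit is packed in the order asked and handed in at about 44 s: large ink in the wide well, small ink in the narrow well, machine in the slim bay and carton in the broad bay, with the two gel bottles left standing where they were.

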